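Roll the hinge bar true, mate its knuckle and hold it for the pin

TASK

Roll the round steel hinge bar along the bench until the hole through its knuckle lies level. Then pick the bar up, bring its knuckle in level between the two knuckles on the jamb block so that all three holes line up in one straight line, ready for the pin, and finish holding it there: keep it gripped, clear of the bench, and do not let go. Leave the hinge pin, the flanged seal plate and the small bronze bearing where they are.

Things in the scene. Friction and masses are not known exactly. Their poses are not given: they have to be found in the camera images.
- bar: Loose steel hinge bar, 0.28-0.46 kg: round shank 26 mm dia x 110 mm, a flat hinge knuckle on the end away from the robot. Lies on its shank (origin 13 mm up), rolls without slipping and stays where left. Origin: on the axis, mid-shank; x along the bar to the knuckle, y along the knuckle's hole. At the start the hole is about 70 degrees off level. Centre of mass 8 mm from origin along +x.
- bar_hole (a point): Centre of the hole in the bar's knuckle, 80 mm from the bar's origin along its x, axes as the bar's. The knuckle: an eye 10 mm thick (along y), 22 mm outside diameter, 12 mm hole, joined to the shank by a neck 10 mm thick, 20 mm high and 14 mm long. It lies within the shank's diameter: it does not touch the bench as the bar rolls.
- jamb: Fixed jamb: grey block 56 mm wide (y), 90 mm tall, on a dark foot plate 90 mm wide, 10 mm thick, x +2 to +102 mm, with bolt heads 6 mm high. On its -x face, towards the robot, a steel hinge leaf with two knuckles, 22 mm outside diameter, 9 mm long, 12 mm holes. Origin on the bench under the hinge axis; x away from the robot into the block, y along the hinge axis, z up.
- jamb_hole (a point): Middle of the gap between the jamb's knuckles, on their hole axis, 60 mm above the bench, axes as the jamb's. Here the hole of the bar's knuckle must come. The gap is 14 mm wide (y -7 to +7), open above, below and in front; its back wall is 12 mm beyond the axis, so the bar's knuckle pushed in until it touches is 1 mm too deep.
- hinge_pin: Bystander: dark steel hinge pin, 8 mm in diameter, 45 mm tall, standing on its 18 mm head. Origin under its centre.
- seal_plate: Bystander: flat turned steel flange, 62 mm in diameter, 10 mm high. Origin under its centre.
- journal: Bystander: small bronze bearing bush, 21 mm in diameter, 14 mm high. Origin under its centre.
Not all that is in view belongs to the job. Of the things that look like the jamb, the middle-sized one is meant.

How it is judged:
On the way, in this order (a step that is already met when the one before it is completed fails the run):
1. the bar, still lying on the bench, is rolled so that the hole through its knuckle is level within 10 degrees (angle between bar's own y axis and vertical between 1.396 and 1.746 rad and height (world z) of bar below 0.016 m and height (world z) of bar_hole below 0.017 m), for 0.2 s.
2. the bar is picked up clear of the bench (height (world z) of bar above 0.04 m and contact force between the fingers and bar above 1 N), for 0.2 s.
At the end, for the whole second after the job is handed in: The bar is held in the gripper, still, about level (its middle 35 to 85 mm above the bench), with the hole of its knuckle within 2.5 mm of the jamb's hole axis both in and out and up and down, within 4 mm of the middle of the gap, and its axis within 10 degrees of the jamb's hole axis (x of bar_hole in the frame of jamb_hole between -0.0025 and 0.0025 m and z of bar_hole in the frame of jamb_hole between -0.0025 and 0.0025 m and y of bar_hole in the frame of jamb_hole between -0.004 and 0.004 m and angle between the y axis of bar and the y axis of jamb, either way round below 0.175 rad and height (world z) of bar between 0.035 and 0.085 m and contact force between the fingers and bar above 1 N and linear speed of bar below 0.02 m/s); the arm keeps its last pose, push and grip.
It fails at once if the hinge pin is moved or knocked over (distance of hinge_pin from where it was at the start of the episode above 0.015 m or angle between hinge_pin's own z axis and vertical above 0.5 rad).
It fails at once if the seal plate is moved (distance of seal_plate from where it was at the start of the episode above 0.015 m).
It fails at once if the bronze bearing is moved (distance of journal from where it was at the start of the episode above 0.015 m).
It also fails if it takes over 48 s, if anything falls off the work surface, if the arm or the gripper's body presses on something with over 40 N, if the wrist force passes 120 N, or if a joint passes its speed limit or range.

ROBOT

A 6-joint arm with a two-finger parallel gripper is mounted at the origin on a cart in front of the work surface, level with it; the furniture and walls round the work are solid. World frame = base frame: x ahead of the robot, y to its left, z up, the work surface at z = 0. Lengths are in m, angles in rad, forces in N, time in s.
With the tool pointing down it reaches from about 0.375 to 0.9 m from the base axis. Payload 3.1 kg.
Tool frame: the origin (TCP) lies at the centre of the arm's flange, where the gripper is bolted on; the fingertips stand robot.tip_extent ahead of it and the grasp point (between the pads) lies 164 mm ahead of it (robot.tip_extent is the distance from the TCP to the fingertips, in m); z points along the fingers, y is the line along which they close (so a half turn about z gives the same grasp; the last joint's range is limited). The gripper opens to 87 mm and grips with 3 to 60 N. Pads are 19 mm wide; open, the fingers measure 117 mm over their backs; the gripper's body (75 mm by 190 mm) begins 51 mm behind the grasp point.
Start: joints at [-1.317, 0.527, 1.433, -0, 1.181, -0.178], TCP at [0.262, -0.568, 0.405] pointing down, gripper open.
Joint ranges: [-3.08, 3.08], [-0.75, 2.2], [0.22, 2.44], [-1.43, 4.57], [0, 2.65], [-2.85, 2.85]. Speed limits (rad/s): [2.79, 2.79, 3.14, 3.14, 3.14, 3.14].

INTERFACE

Orientations are given as a unit quaternion [x, y, z, w].
In Python, from rig import get_obs, camera, hand_in, cut_out, robot gives the robot as it stands.
- The arm moves only by the tool step_arm, never from a script. Its argument "rows" is a list of rows, each a list of 6 numbers: the shift along the world's x, y, z in m, then the turn, a rotation vector about the world's x, y, z in degrees. A call has 1 to 12 rows; each row shifts and turns the commanded pose from where the row before left it; what a row does not reach is not made up. A row lasts 1/8 s, in which the tool goes at most 62.5 mm and 10.7 degrees, less where a joint would pass 70% of its speed; a pose out of reach is approached as far as the arm can. A call is refused whole if a number of a shift passes 0.0625 or a number of a turn 10.7, either way. A call with a gripper value outside its range is refused whole. "jaw" is the finger opening in m, from 0 to 0.087, set as the call begins (left out, the last holds). The fingers move at their own pace and stop on an object; "squeeze" is the grip in N (left out, the last holds). Time passes only in rows, so rows that do not move let the fingers close. It gives the time, the measured TCP pose, the force, the opening and the grip force at its end, in the units of the state.
- get_obs(): the state, without advancing time (a new reading comes with each control period).
- camera(name): name is "scene" or "side" or "wrist"; returns a dict with "pixels" (384x512x3 uint8, blue, green, red), "depth" (384x512 float32, m along the optical axis (not along the pixel's ray), 0 where there is no reading), "fov_y" (degrees; the focal length in pixels is half the picture's height over the tangent of half this angle, whatever the lens; pixels are square), "cx", "cy" (the principal point, pixels), "extrinsics" (4x4, takes a point from camera to world coordinates); the wrist camera has in their place "mount" (4x4, takes a point from camera to tool coordinates, whose origin is the TCP and whose axes are the flange's). Camera axes: x right, y up, looking along -z (the intrinsics and any distortion apply to the point x, -y, -z); pixel columns grow to the right and rows downward; lengths in m; the calibration is good to about 2 mm. A picture is of the moment at which its call begins: read the wrist's pose just before it.
- hand_in(): hands the job in; it is judged then, once.
Trained networks look in the newest picture that a camera, given by its name, has taken for a name from the list of things; names that differ only in an ending like _2 or _b are one class to them, and where a whole thing is asked for, a point or a joint stands for the part that bears it (a point fixed in the world has none). Each returns a list of dicts, best first, with "confidence" (0 to 1); they miss things now and then, are a little off and sometimes report something else, mostly with a low value. They report only what shows in the picture. A call takes as long as a camera call. They do not tell look-alikes from the thing itself.
- cut_out(label, camera): "region" (384x512 bool, what is visible of it) and "extent" ([centre column, centre row, width, height] in pixels, round what is visible of it).
The state is a dict: "time": time; "q": joint angles; "joint_velocities": joint speeds; "joint_torque": joint torques, N m; "position": TCP position; "tool_rot": TCP orientation; "ft_force": force on the tool from outside, world axes, zero at the start; "moment": the same for the moment, N m; "grip_width": finger opening in m; "grip_force": force on a finger pad.
Only numpy, scipy, OpenCV 4.12 (cv2) and the standard library are available. Lean on these libraries where they do the work, as an engineer would, in place of code of your own. Each camera call takes 0.05 s, during which the arm holds its last target. There are 200 camera calls.

## Working session

There is one attempt and no reset: what is moved stays moved. The work goes in short steps, Python scripts to look and compute and a tool call to move; the robot and the scene stay as the last step left them, time stands still between calls to the robot, and variables do not carry over. Pictures are saved under pics/ and viewed, at most 10 in all, crops included, and the job is handed in when it is done.

Besides the shell and the picture viewer there is one more tool, called after ">>>" by a JSON object that holds its "fn" and its "kwargs". step_arm: Moves the arm, as the interface text tells. Its arguments: {"type":"object","properties":{"rows":{"type":"array"},"jaw":{"type":"number"},"squeeze":{"type":"number"}},"required":["rows"]}

```bash
mkdir -p pics; cat > h.py <<'E'
import numpy as np, cv2
from rig import get_obs, camera, hand_in, cut_out, robot
from scipy.spatial.transform import Rotation as R
def ext(c,o=None):
    if 'extrinsics' in c: return np.array(c['extrinsics'])
    T=np.eye(4);T[:3,:3]=R.from_quat(o['tool_rot']).as_matrix();T[:3,3]=o['position'];return T@np.array(c['mount'])
def cloud(c,E):
    f=192/np.tan(np.radians(c['fov_y'])/2)
    v,u=np.mgrid[0:384,0:512];d=c['depth']
    P=np.stack([(u-c['cx'])/f*d,-(v-c['cy'])/f*d,-d,np.ones_like(d)],-1)@E.T
    return P[...,:3]
def shot(n):
    o=get_obs();c=camera(n);return c,cloud(c,ext(c,o)),o
E
python3 - <<'E'
from h import *
print(robot.__dict__ if hasattr(robot,'__dict__') else robot, getattr(robot,'tip_extent',None))
for n in ['scene','side']:
    c,P,o=shot(n)
    print(n,[k for k in c if k not in('pixels','depth')],{k:c[k] for k in c if k not in('pixels','depth','extrinsics')})
    im=c['pixels'].copy()
    for l in ['bar','jamb','hinge_pin','seal_plate','journal']:
        for r in cut_out(l,n):
            m=r['region']&(c['depth']>0); p=P[m]
            print(l,round(r['confidence'],2),np.round(r['extent']),np.round(np.median(p,0),3) if len(p) else None, np.round(np.percentile(p,[2,98],axis=0),3).tolist() if len(p) else None)
            cv2.putText(im,l,(int(r['extent'][0]),int(r['extent'][1])),0,.35,(0,0,255),1)
    cv2.imwrite(f'pics/{n}0.png',cv2.resize(im,(768,576)))
E
```

```text
{} 0.1822
scene ['fov_y', 'cx', 'cy', 'extrinsics'] {'fov_y': 52.52337674184851, 'cx': 253.40706056437645, 'cy': 192.17764215776756}
bar 0.97 [316. 211.  52.  28.] [ 0.463 -0.107  0.016] [[0.406, -0.158, -0.002], [0.547, -0.101, 0.025]]
jamb 0.86 [231. 202.  29.  33.] [0.616 0.035 0.023] [[0.598, -0.003, -0.002], [0.673, 0.055, 0.066]]
jamb 0.74 [168. 182.  60.  52.] [0.786 0.11  0.051] [[0.753, 0.043, 0.003], [0.882, 0.146, 0.114]]
jamb 0.68 [179. 221.  58.  54.] [0.613 0.195 0.033] [[0.588, 0.139, -0.0], [0.681, 0.226, 0.089]]
hinge_pin 0.58 [155. 274.   9.  26.] [0.521 0.325 0.015] [[0.515, 0.317, -0.0], [0.527, 0.331, 0.044]]
side ['fov_y', 'cx', 'cy', 'extrinsics'] {'fov_y': 47.31615088533852, 'cx': 262.0869986897453, 'cy': 187.49659920078892}
bar 0.85 [310. 179.  52.  10.] [ 0.477 -0.107  0.019] [[0.41, -0.122, 0.004], [0.546, -0.101, 0.028]]
bar 0.64 [262. 135.   5.   5.] [ 0.605 -0.341  0.011] [[0.598, -0.35, 0.004], [0.611, -0.332, 0.016]]
jamb 0.89 [249. 254.  50.  50.] [0.638 0.199 0.035] [[0.591, 0.152, 0.004], [0.694, 0.226, 0.091]]
jamb 0.73 [251. 211.  34.  34.] [0.632 0.037 0.024] [[0.599, -0.005, 0.001], [0.674, 0.056, 0.068]]
jamb 0.67 [173. 224.  65.  61.] [0.812 0.114 0.049] [[0.759, 0.06, 0.006], [0.89, 0.147, 0.117]]
jamb 0.17 [225. 184.  24.  18.] [ 0.714 -0.1    0.006] [[0.688, -0.131, -0.0], [0.74, -0.074, 0.013]]
hinge_pin 0.51 [308. 316.   8.  13.] [0.523 0.326 0.012] [[0.516, 0.317, 0.002], [0.528, 0.331, 0.046]]
seal_plate 0.56 [225. 183.  27.  18.] [ 0.715 -0.101  0.006] [[0.688, -0.134, -0.0], [0.741, -0.074, 0.013]]
```

View pics/scene0.png

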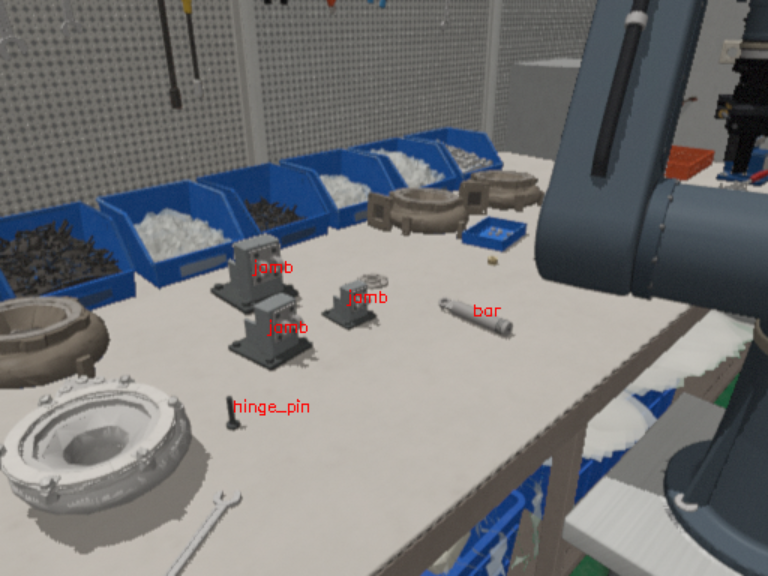

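View pics/side0.png

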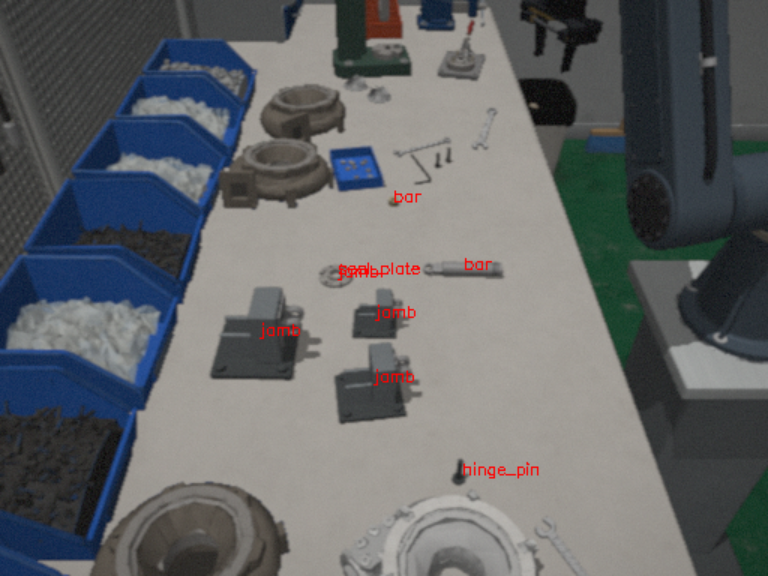

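The scene picture (shown at 1.5x) has the bar at (475,315) and the three jambs at (255,270), (272,325) and (352,300), with the pin at (232,412). The jamb meant is the middle-sized one, with its top at 90 mm, near (0.61, 0.19). In the side view the seal plate is at (337,276) and the small bronze bearing at (393,202), which the network labelled "bar".

```bash
python3 - <<'E'
from h import *
o=get_obs();print(o['position'],R.from_quat(o['tool_rot']).as_matrix().round(3),o['time'])
c=camera('wrist');print(np.array(c['mount']).round(3),c['fov_y'])
c,P,_=shot('scene')
m=np.zeros((384,512),bool)
for r in cut_out('bar','scene')[:1]: m=r['region']&(c['depth']>0)
p=P[m];p=p[(p[:,2]>.006)&(p[:,2]<.03)&(p[:,1]>-.125)]
l=cv2.fitLine(p[:,:2].astype('f4'),cv2.DIST_HUBER,0,.01,.01).ravel();print(l,np.degrees(np.arctan(l[1]/l[0])),np.percentile(p,[1,50,99],axis=0))
E
```

```text
[ 0.26159896 -0.5675955   0.40476612] [[ 0.908  0.419  0.   ]
 [ 0.419 -0.908 -0.   ]
 [-0.     0.    -1.   ]] 0.6
[[-0.     0.961  0.277  0.075]
 [ 1.     0.001 -0.     0.   ]
 [-0.     0.277 -0.961  0.018]
 [ 0.     0.     0.     1.   ]] 60.06095452624301
[ 0.9994918  -0.03187619  0.45148462 -0.1072636 ] -1.8266804 [[ 0.40579359 -0.12278086  0.00648966]
 [ 0.46329277 -0.10640604  0.0176961 ]
 [ 0.54636982 -0.10069212  0.02509982]]
```

>>> {"fn": "step_arm", "kwargs": {"rows": [[0.0165, 0.0384, -0.008, 0, 0, -2.2], [0.0165, 0.0384, -0.008, 0, 0, -2.2], [0.0165, 0.0384, -0.008, 0, 0, -2.2], [0.0165, 0.0384, -0.008, 0, 0, -2.2], [0.0165, 0.0384, -0.008, 0, 0, -2.2], [0.0165, 0.0384, -0.008, 0, 0, -2.2], [0.0165, 0.0384, -0.008, 0, 0, -2.2], [0.0165, 0.0384, -0.008, 0, 0, -2.2], [0.0165, 0.0384, -0.008, 0, 0, -2.2], [0.0165, 0.0384, -0.008, 0, 0, -2.2], [0.0165, 0.0384, -0.008, 0, 0, -2.2], [0.0165, 0.0384, -0.008, 0, 0, -2.2]]}}

```text
time: 2.25
position: [0.4603, -0.1057, 0.3088]
tool_rot: [1.0, -0.015, 0.001, 0.0]
ft_force: [-0.1, -0.7, 0.2]
grip_width: 0.0871
grip_force: 0.0
```

```bash
cat >> h.py <<'E'
def bar(tag=None):
    c,P,o=shot('wrist')
    r=[r for r in cut_out('bar','wrist') if r['confidence']>.3]
    im=c['pixels'].copy()
    if r:
        m=r[0]['region']&(c['depth']>0);print('conf',r[0]['confidence'],r[0]['extent'])
        im[m,2]=np.minimum(255,im[m,2]+40.)
        p=P[m]
        q=p[(p[:,2]>.003)&(p[:,2]<.1)]
        np.save('barpts.npy',q)
        a=np.median(q,0);d=cv2.fitLine(q[:,:2].astype('f4'),cv2.DIST_HUBER,0,.01,.01).ravel()
        u=d[:2]*np.sign(d[0]);n=np.array([-u[1],u[0]])
        s=q[:,:2]@u;t=(q[:,:2]-d[2:])@n
        print('yaw',np.degrees(np.arctan2(u[1],u[0])),'line y0',d[2:],'s range',s.min()-d[2:]@u,s.max()-d[2:]@u,'z98',np.percentile(q[:,2],98))
        end=s.max();k=(s>end-.022)&(s<end)
        for lo in np.arange(s.min(),end,.012):
            j=(s>=lo)&(s<lo+.012)
            if j.sum()>5: print(round(lo-end,3),j.sum(),np.percentile(t[j],[2,50,98]).round(4),np.percentile(q[j,2],[2,50,98]).round(4))
        A=np.c_[t[k],np.ones(k.sum())];co=np.linalg.lstsq(A,q[k,2],rcond=None)[0];print('knuckle slope deg',np.degrees(np.arctan(co[0])))
    print(o['position'],o['time'],o['ft_force'])
    if tag: cv2.imwrite(f'pics/{tag}.png',im)
    return c,P,o
E
python3 -c "
from h import *
bar('w1')"
```

```text
conf 0.7 [268.8, 162.3, 30.9, 176.6]
yaw -0.5992537 line y0 [ 0.4795586  -0.11482536] s range -0.08399453598136752 0.07254189130032052 z98 0.02835534029719907
-0.157 13 [-0.0043  0.0026  0.0097] [0.0081 0.0261 0.0281]
-0.145 351 [-0.0123  0.0003  0.0117] [0.0183 0.026  0.0284]
-0.133 373 [-0.0124  0.0001  0.0122] [0.0173 0.0261 0.0283]
-0.121 379 [-0.0124  0.      0.0119] [0.0179 0.026  0.0286]
-0.109 395 [-0.0124 -0.0001  0.0116] [0.0179 0.0261 0.0282]
-0.097 418 [-0.0124  0.0002  0.0122] [0.0171 0.0259 0.0285]
-0.085 424 [-0.0124  0.      0.0118] [0.0178 0.026  0.0284]
-0.073 445 [-0.0124  0.0002  0.0123] [0.0173 0.0259 0.0284]
-0.061 459 [-0.0124  0.0001  0.0121] [0.0177 0.026  0.0287]
-0.049 484 [-0.0124 -0.      0.0118] [0.0182 0.026  0.0286]
-0.037 422 [-0.0101  0.0001  0.01  ] [0.0157 0.0199 0.0264]
-0.025 342 [-0.0102  0.0002  0.0097] [0.0127 0.0192 0.0234]
-0.013 308 [-0.0103  0.0008  0.0103] [0.0099 0.0186 0.0232]
knuckle slope deg -16.26247065419052
[ 0.46028555 -0.10569438  0.30876002] 2.25 [-0.08436368 -0.74788404  0.16585687]
```

View pics/w1.png

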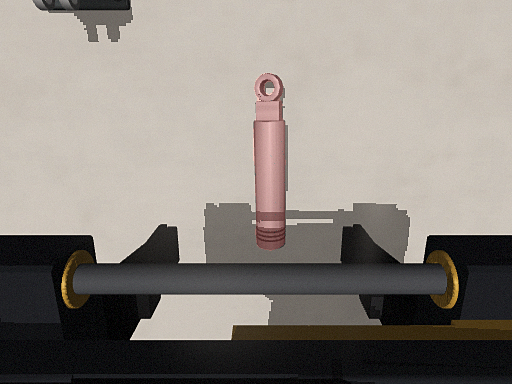

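The wrist picture shows the bar with its eye at (268,88), the shank down to (270,245), and the hole facing up. The eye's face slopes down towards +y by 16–20°, so rolling about 16.5 mm towards +y levels the hole.

>>> {"fn": "step_arm", "kwargs": {"rows": [[0.001, -0.0015, -0.02, 0, 0, 0.2], [0.001, -0.0015, -0.02, 0, 0, 0.2], [0.001, -0.0015, -0.02, 0, 0, 0.2], [0.001, -0.0015, -0.02, 0, 0, 0.2], [0.001, -0.0015, -0.02, 0, 0, 0.1], [0.001, -0.0015, -0.0218, 0, 0, 0.1], [0, 0, 0, 0, 0, 0], [0, 0, 0, 0, 0, 0]], "jaw": 0.045, "squeeze": 25}}

```text
time: 3.35
position: [0.4657, -0.1163, 0.1875]
tool_rot: [1.0, -0.006, 0.0, 0.0]
ft_force: [0.5, 0.2, 0.5]
grip_width: 0.0452
grip_force: 0.0
```

```bash
python3 -c "
from h import *
bar('w2')"
```

```text
conf 0.68 [256.5, 198.2, 55.4, 259.2]
yaw -0.39307615 line y0 [ 0.49694824 -0.11534604] s range -0.07409949453429587 0.055382126294248324 z98 0.028327744707342322
-0.129 514 [-0.0123  0.0003  0.0127] [0.0169 0.0248 0.0282]
-0.117 918 [-0.0115 -0.0002  0.0117] [0.0187 0.0263 0.0284]
-0.105 50 [-0.0057 -0.      0.0061] [0.0263 0.0272 0.0284]
-0.093 701 [-0.0124  0.      0.0127] [0.017  0.0255 0.0282]
-0.081 1206 [-0.0122 -0.      0.0123] [0.0173 0.026  0.0284]
-0.069 1308 [-0.0121 -0.0002  0.012 ] [0.0173 0.0261 0.0287]
-0.057 1396 [-0.0119 -0.0002  0.0122] [0.0175 0.0261 0.029 ]
-0.045 1531 [-0.012   0.0001  0.0118] [0.0163 0.0248 0.0284]
-0.033 1255 [-0.0103  0.      0.0103] [0.0155 0.0196 0.0233]
-0.021 1008 [-0.0106  0.      0.0102] [0.0103 0.0187 0.0232]
-0.009 763 [-0.01    0.0004  0.0101] [0.0114 0.0188 0.0231]
knuckle slope deg -14.876229950657072
[ 0.46574403 -0.11630091  0.18748167] 3.35 [0.45257954 0.15907942 0.53929031]
```

View pics/w2.png

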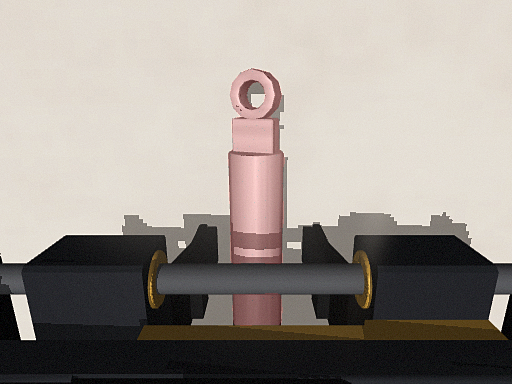

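The picture shows the bar centred between the fingers at column 256, with the eye at (256,93).

>>> {"fn": "step_arm", "kwargs": {"rows": [[0, 0.004, 0, 0, 0, 0], [0, 0.004, 0, 0, 0, 0], [0, 0.004, 0, 0, 0, 0], [0, 0.004, 0, 0, 0, 0], [0, 0.003, 0, 0, 0, 0], [0, 0.003, 0, 0, 0, 0], [0, 0.002, 0, 0, 0, 0], [0, 0.002, 0, 0, 0, 0], [0, 0, 0, 0, 0, 0], [0, 0, 0, 0, 0, 0]]}}

```text
time: 4.7
position: [0.4656, -0.0898, 0.1869]
tool_rot: [1.0, -0.006, -0.0, -0.0]
ft_force: [1.1, 0.7, 0.0]
grip_width: 0.0449
grip_force: 0.0
```

```bash
python3 -c "
from h import *
bar('w3')"
```

```text
conf 0.75 [278.4, 195.8, 53.9, 258.3]
yaw -0.60719633 line y0 [ 0.4926349  -0.09853439] s range -0.07949077876560712 0.05993395960460646 z98 0.028258393181933145
-0.139 15 [-0.015   0.0116  0.0122] [0.0064 0.0175 0.0203]
-0.127 672 [-0.0124  0.0004  0.0115] [0.0192 0.0254 0.0282]
-0.115 779 [-0.0115 -0.0004  0.011 ] [0.0198 0.0264 0.0283]
-0.091 907 [-0.0121  0.0003  0.0118] [0.0189 0.0257 0.0283]
-0.079 1212 [-0.012   0.0001  0.0113] [0.0195 0.026  0.0284]
-0.067 1270 [-0.0118  0.0002  0.0116] [0.0195 0.0261 0.0283]
-0.055 1392 [-0.0119  0.0003  0.0115] [0.0186 0.026  0.0285]
-0.043 1315 [-0.012   0.      0.0114] [0.0112 0.0251 0.0282]
-0.031 659 [-0.0047  0.      0.0048] [0.0193 0.0246 0.026 ]
-0.019 710 [-0.0048 -0.      0.0048] [0.0213 0.0249 0.0267]
-0.007 387 [-0.0047 -0.0001  0.0044] [0.015  0.0225 0.0254]
knuckle slope deg -3.268242891849504
[ 0.46556385 -0.08979584  0.18693517] 4.7 [1.09219347 0.69633279 0.00527937]
```

View pics/w3.png

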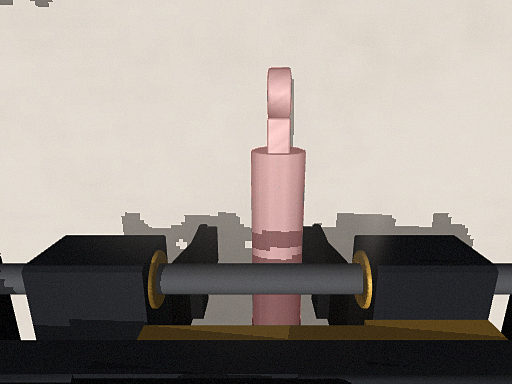

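The eye now stands edge-on at (279,92), so the hole looks level. I'll measure the remaining tilt from the neck's flat top.

```bash
python3 - <<'E'
from h import *
q=np.load('barpts.npy');a=np.radians(-.6);u=np.array([np.cos(a),np.sin(a)]);n=np.array([-u[1],u[0]])
s=q[:,:2]@u;t=(q[:,:2]-[.49263,-.09853])@n;s-=s.max()
for lo,hi in[(-.034,-.022),(-.017,-.006),(-.034,-.003)]:
  for w in(.003,.004):
    k=(s>lo)&(s<hi)&(abs(t)<w)
    co=np.linalg.lstsq(np.c_[t[k],s[k],s[k]**2,np.ones(k.sum())],q[k,2],rcond=None)[0];r=q[k,2]-np.c_[t[k],s[k],s[k]**2,np.ones(k.sum())]@co
    print(lo,k.sum(),np.degrees(np.arctan(co[0])),r.std()*1e3,'+-',np.degrees(r.std()/t[k].std()/k.sum()**.5))
E
```

```text
-0.034 393 -2.300870107725137 0.6055320825542894 +- 1.029376452259326
-0.034 539 -2.7884452898681484 0.602632140170949 +- 0.6355940204000271
-0.017 391 -2.4111485688717815 0.6661649539989518 +- 1.1154029298429227
-0.017 516 -2.7139984282364 0.6742783359181505 +- 0.7431462874842052
-0.034 1061 -2.409758696044277 1.401235273435695 +- 1.4365945583059656
-0.034 1431 -2.589120334182745 1.4213717289103878 +- 0.9281921979293155
```

>>> {"fn": "step_arm", "kwargs": {"rows": [[0, -0.003, 0, 0, 0, 0], [0, -0.003, 0, 0, 0, 0], [0, -0.003, 0, 0, 0, 0], [0, 0, 0, 0, 0, 0], [0, 0, 0, 0, 0, 0]]}}

```text
time: 5.42
position: [0.4655, -0.0989, 0.1869]
tool_rot: [1.0, -0.006, -0.0, -0.0]
ft_force: [-0.3, -0.0, 0.2]
grip_width: 0.0451
grip_force: 0.0
```

>>> {"fn": "step_arm", "kwargs": {"rows": [[0, 0, 0, 0, 0, 0], [0, 0, 0, 0, 0, 0], [0, 0, 0, 0, 0, 0], [0, 0, 0, 0, 0, 0], [0, 0, 0, 0, 0, 0], [0, 0, 0, 0, 0, 0]], "jaw": 0.0, "squeeze": 30}}

```text
time: 6.18
position: [0.4656, -0.0987, 0.187]
tool_rot: [1.0, -0.006, -0.0, -0.0]
ft_force: [-0.1, 1.1, 0.8]
grip_width: 0.025
grip_force: 30.0
```

```bash
python3 - <<'E'
from h import *
bar('w4')
q=np.load('barpts.npy')
print(get_obs()['grip_force'],get_obs()['grip_width'])
d=cv2.fitLine(q[:,:2].astype('f4'),cv2.DIST_HUBER,0,.01,.01).ravel();u=d[:2];n=np.array([-u[1],u[0]])
s=q[:,:2]@u;t=(q[:,:2]-d[2:])@n;s-=s.max()
k=(s>-.034)&(s<-.022)&(abs(t)<.004);co=np.linalg.lstsq(np.c_[t[k],s[k],np.ones(k.sum())],q[k,2],rcond=None)[0];print('tilt',np.degrees(np.arctan(co[0])))
E
```

```text
conf 0.91 [259.3, 196.6, 51.6, 256.2]
yaw -0.48084685 line y0 [ 0.49268603 -0.0992301 ] s range -0.06929249927607534 0.05943987105763604 z98 0.028238660281875966
-0.129 520 [-0.0123  0.0008  0.0122] [0.0172 0.0251 0.0282]
-0.117 898 [-0.0115 -0.0002  0.0116] [0.0197 0.0263 0.0283]
-0.105 10 [-0.0025  0.0024  0.0042] [0.027  0.0279 0.0287]
-0.093 725 [-0.0121 -0.0003  0.012 ] [0.0188 0.0255 0.0281]
-0.081 1191 [-0.0116  0.0001  0.0118] [0.0196 0.026  0.0283]
-0.069 1261 [-0.0116  0.0001  0.0116] [0.0196 0.0261 0.0283]
-0.057 1367 [-0.012   0.      0.0117] [0.019  0.0259 0.0283]
-0.045 1418 [-0.0118 -0.      0.0115] [0.0109 0.0253 0.0283]
-0.033 662 [-0.0051 -0.      0.0048] [0.0122 0.0247 0.0261]
-0.021 681 [-0.0047 -0.0001  0.0049] [0.0189 0.0247 0.0267]
-0.009 468 [-0.0043  0.0003  0.0049] [0.0172 0.0238 0.0259]
knuckle slope deg -0.2808418833397357
[ 0.46557614 -0.09870144  0.18697329] 6.175 [-0.05156635  1.06727188  0.83378326]
29.99959409236908 0.02502180447978244
tilt -0.9010357982244667
```

>>> {"fn": "step_arm", "kwargs": {"rows": [[0, 0, 0.02, 0, 0, 0], [0, 0, 0.03, 0, 0, 0], [0, 0, 0.03, 0, 0, 0], [0, 0.02, 0.03, 0, 0, 0], [0.01, 0.04, 0.03, 0, 0, 0], [0.01, 0.05, 0, 0, 0, 0], [0.01, 0.05, 0, 0, 0, 0], [0.01, 0.05, 0, 0, 0, 0], [0.01, 0.045, 0, 0, 0, 0], [0.005, 0.035, 0, 0, 0, 0], [0, 0, 0, 0, 0, 0], [0, 0, 0, 0, 0, 0]]}}

```text
time: 7.78
position: [0.5199, 0.1909, 0.3262]
tool_rot: [1.0, -0.006, -0.001, 0.0]
ft_force: [0.4, 0.0, -3.7]
grip_width: 0.0252
grip_force: 30.0
```

```bash
python3 - <<'E'
from h import *
c,P,o=bar('w5')
np.savez('w5.npz',P=P,im=c['pixels'],d=c['depth'])
for r in cut_out('jamb','wrist'): print(r['confidence'],r['extent'],np.percentile(P[r['region']&(c['depth']>0)],[2,50,98],axis=0).round(4).tolist())
print(o['grip_force'],R.from_quat(o['tool_rot']).as_matrix().round(4)[:,0])
cv2.imwrite('pics/w5b.png',c['pixels'])
E
```

```text
conf 0.73 [260.6, 197.2, 55.0, 254.2]
yaw 0.17714117 line y0 [0.5918923  0.18158141] s range -0.0006571746449925975 0.0006570689325129386 z98 0.07293555117234529
knuckle slope deg 85.1638512887538
[0.51992877 0.19087929 0.32616439] 7.775 [ 0.43609709  0.02522741 -3.66575903]
0.9 [271.4, 56.0, 122.1, 112.0] [[0.5932, 0.1366, 0.0102], [0.6258, 0.1792, 0.0908], [0.6658, 0.2221, 0.0931]]
0.87 [462.6, 49.9, 98.7, 99.7] [[0.5975, 0.0114, 0.0061], [0.628, 0.0363, 0.0355], [0.6632, 0.0552, 0.0693]]
29.99830573797226 [ 0.9999 -0.011  -0.0023]
```

View pics/w5b.png

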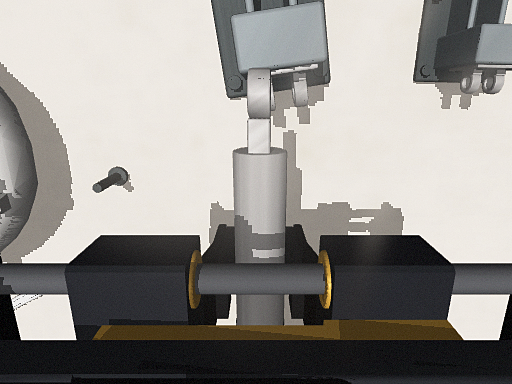

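The jamb's top is at (280,35) and it is yawed relative to the bar. The bar's eye at (259,93) hides one of its knuckles, so I'll shift aside for a clear view.

>>> {"fn": "step_arm", "kwargs": {"rows": [[0, -0.02, 0, 0, 0, 0], [0, -0.02, 0, 0, 0, 0], [0, -0.02, 0, 0, 0, 0], [0, 0, 0, 0, 0, 0], [0, 0, 0, 0, 0, 0]]}}

```text
time: 8.55
position: [0.5206, 0.1305, 0.327]
tool_rot: [1.0, -0.007, 0.0, -0.0]
ft_force: [0.5, -0.1, -3.2]
grip_width: 0.025
grip_force: 30.0
```

```bash
python3 - <<'E'
from h import *
c,P,o=shot('wrist')
L=[r for r in cut_out('jamb','wrist')]
for r in L: print(r['confidence'],r['extent'],np.percentile(P[r['region']&(c['depth']>0)],[2,50,98],axis=0).round(4).tolist())
print(o['position'],o['time'])
np.savez('w6.npz',P=P,im=c['pixels'],d=c['depth'])
for name in('w5.npz','w6.npz'):
    P=np.load(name)['P']
    top=(P[...,2]>.086)&(P[...,2]<.097)&(P[...,1]>.12)&(P[...,1]<.24)&(P[...,0]>.56)&(P[...,0]<.75)
    q=P[top];(cx,cy),(w,h),a=cv2.minAreaRect(q[:,:2].astype('f4'));print(name,'top',(cx,cy),(w,h),a,np.median(q[:,2]))
    kn=(P[...,2]>.05)&(P[...,2]<.08)&(P[...,1]>.14)&(P[...,1]<.22)&(P[...,0]>.57)&(P[...,0]<.64)
    print('kn',kn.sum(),np.percentile(P[kn],[2,50,98],axis=0).round(4).tolist())
im=cv2.resize(c['pixels'][0:150,130:330],(800,600),interpolation=cv2.INTER_CUBIC);cv2.imwrite('pics/w6.png',im)
E
```

```text
0.97 [195.9, 58.4, 127.0, 114.1] [[0.5903, 0.1364, 0.0104], [0.6259, 0.1708, 0.0877], [0.6679, 0.2166, 0.0931]]
0.97 [395.9, 49.5, 107.6, 98.9] [[0.5988, -0.0057, 0.0076], [0.6291, 0.0342, 0.0392], [0.6658, 0.0548, 0.0696]]
[0.52062938 0.13048359 0.32704337] 8.55
w5.npz top (0.6261030435562134, 0.17678998410701752) (0.0371365025639534, 0.05619426444172859) 7.626131057739258 0.09171153552401778
kn 665 [[0.5864, 0.157, 0.0549], [0.5982, 0.1639, 0.0713], [0.6086, 0.1816, 0.0751]]
w6.npz top (0.6262668371200562, 0.1768302321434021) (0.037379566580057144, 0.05625387281179428) 7.6089067459106445 0.09169346257688914
kn 1381 [[0.5851, 0.1479, 0.0529], [0.5996, 0.1657, 0.0711], [0.6334, 0.1884, 0.0785]]
```

View pics/w6.png

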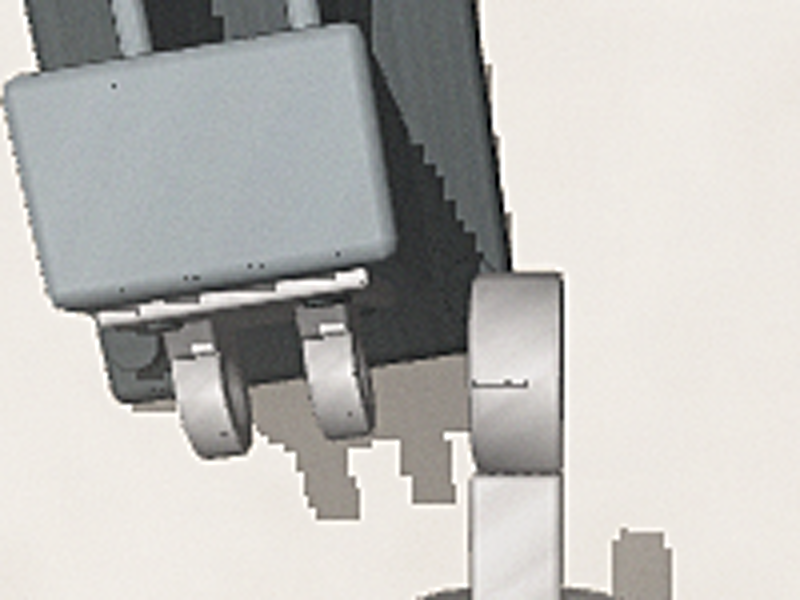

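The crop shows the jamb yawed by about +7.6°. Its two knuckles are at (212,400) and (338,385), and the bar's eye is at (515,370). Next I fit the knuckle cylinders and the bar's eye.

```bash
cat > fit.py <<'E'
from h import *
from scipy.optimize import least_squares
def circ(x,z):
    f=lambda p:np.hypot(x-p[0],z-p[1])-.011
    r=least_squares(f,[np.median(x),np.median(z)-.009],loss='soft_l1',f_scale=.0005);return r.x,np.sqrt(np.mean(r.fun**2))
def jamb(P,a=np.radians(7.6),C=np.array([.6262,.1768])):
    ex=np.array([np.cos(a),np.sin(a)]);ey=np.array([-ex[1],ex[0]])
    X=(P[...,:2]-C)@ex;Y=(P[...,:2]-C)@ey;Z=P[...,2]
    for lo,hi in[(.005,.018),(-.018,-.005)]:
        k=(Y>lo)&(Y<hi)&(X>-.045)&(X<-.027)&(Z>.052)&(Z<.08)
        if k.sum()<20: print('few',k.sum());continue
        p,e=circ(X[k],Z[k]);print('knuckle',k.sum(),'x,z',p,'rms',e,'y',np.percentile(Y[k],[1,50,99]),'world',C+ex*p[0])
def eye(P,region,zmin):
    q=P[region&(P[...,2]>zmin)]
    d=cv2.fitLine(q[:,:2].astype('f4'),cv2.DIST_HUBER,0,.01,.01).ravel();u=d[:2]*np.sign(d[0]);n=np.array([-u[1],u[0]])
    s=(q[:,:2]-d[2:])@u;t=(q[:,:2]-d[2:])@n
    k=(s>s.max()-.022)&(abs(t)<.0045)&(q[:,2]>np.percentile(q[:,2],90)-.02)
    p,e=circ(s[k],q[k,2]);print('yaw',np.degrees(np.arctan2(u[1],u[0])),'eye s,z',p,e,'world',d[2:]+u*p[0],'max s',s.max())
    j=(s>s.max()-.034)&(s<s.max()-.022)&(abs(t)<.004);co=np.linalg.lstsq(np.c_[t[j],s[j],np.ones(j.sum())],q[j,2],rcond=None)[0];print('tilt',np.degrees(np.arctan(co[0])),'pitch',np.degrees(np.arctan(co[1])))
    b=(s<s.max()-.045)&(abs(t)<.002);co=np.polyfit(s[b],q[b,2],1);print('shank pitch',np.degrees(np.arctan(co[0])),'top z at mid',np.polyval(co,s.max()-.091))
E
python3 - <<'E'
from fit import *
for n in('w5.npz','w6.npz'): jamb(np.load(n)['P'])
P=np.load('w6.npz')['P'];v,u=np.mgrid[0:384,0:512]
eye(P,(u>225)&(u<290)&(v<235)&(np.load('w6.npz')['d']>0),.12)
print(get_obs()['position'],R.from_quat(get_obs()['tool_rot']).as_matrix()[:2,0])
for n in('scene','side'):
    c,P,o=shot(n)
    top=(P[...,2]>.084)&(P[...,2]<.097)&(P[...,1]>.12)&(P[...,1]<.24)&(P[...,0]>.56)&(P[...,0]<.75)
    q=P[top];print(n,cv2.minAreaRect(q[:,:2].astype('f4')),np.median(q[:,2]));jamb(P)
E
```

```text
knuckle 76 x,z [-0.03033733  0.06163598] rms 0.0005773246593544788 y [0.00711439 0.00847055 0.00999076] world [0.59612917 0.17278769]
knuckle 314 x,z [-0.02994583  0.06181452] rms 0.001589237259082231 y [-0.015653   -0.01063737 -0.00696383] world [0.59651723 0.17283947]
knuckle 357 x,z [-0.02949971  0.06211212] rms 0.0019467057201149514 y [0.00680491 0.00971782 0.01554706] world [0.59695943 0.17289847]
knuckle 323 x,z [-0.02990074  0.06191875] rms 0.0017051920394294173 y [-0.01608208 -0.01252651 -0.00721862] world [0.59656192 0.17284544]
yaw -0.76457167 eye s,z [0.03200939 0.15456622] 0.0010921644737714874 world [0.59633217 0.1293502 ] max s 0.04285204982984447
tilt -3.4697623785815845 pitch 0.2537451872367334
shank pitch 0.103249502916597 top z at mid 0.1673596904446942
[0.52058253 0.13125318 0.3270214 ] [ 0.999933   -0.01157483]
scene ((0.6252455115318298, 0.17827102541923523), (0.03586561977863312, 0.05448577553033829), 5.805822372436523) 0.08829104995114734
knuckle 46 x,z [-0.02902127  0.05941187] rms 0.001947779427264394 y [0.00724096 0.01346298 0.01732338] world [0.59743367 0.17296175]
knuckle 46 x,z [-0.02918734  0.05887891] rms 0.0024351789348952646 y [-0.01762227 -0.01074219 -0.00643203] world [0.59726905 0.17293979]
side ((0.6258001327514648, 0.17814244329929352), (0.03670760989189148, 0.05695798248052597), 7.824671268463135) 0.08980198053486177
knuckle 46 x,z [-0.02673265  0.06263368] rms 0.0021906712942639708 y [0.00742597 0.013397   0.01735434] world [0.59970218 0.17326444]
knuckle 44 x,z [-0.0270603   0.06208196] rms 0.0023864864886053903 y [-0.01496618 -0.00949882 -0.00670624] world [0.59937741 0.1732211 ]
```

>>> {"fn": "step_arm", "kwargs": {"rows": [[-0.001, 0.01, 0, 0, 0, 2.8], [-0.001, 0.01, 0, 0, 0, 2.8], [-0.001, 0.0112, 0, 0, 0, 2.8], [0, 0, -0.02, 0, 0, 0], [0, 0, -0.02, 0, 0, 0], [0, 0, -0.013, 0, 0, 0], [0, 0, 0, 0, 0, 0], [0, 0, 0, 0, 0, 0]]}}

```text
time: 9.75
position: [0.518, 0.1626, 0.2744]
tool_rot: [0.998, 0.068, 0.001, -0.0]
ft_force: [0.5, -0.9, -3.4]
grip_width: 0.0251
grip_force: 30.0
```

```bash
cat > rel.py <<'E'
from fit import *
import sys
tag,zb=sys.argv[1],float(sys.argv[2])
c,P,o=shot('wrist');v,u=np.mgrid[0:384,0:512]
np.savez(tag+'.npz',P=P,im=c['pixels'],d=c['depth'])
print(o['position'],np.degrees(np.arctan2(*R.from_quat(o['tool_rot']).as_matrix()[[1,0],0])),o['time'],o['ft_force'],o['grip_force'])
jamb(P)
Z=P[...,2];top=(Z>.086)&(Z<.097)&(P[...,1]>.12)&(P[...,1]<.24)&(P[...,0]>.605)&(P[...,0]<.75)
print(cv2.minAreaRect(P[top][:,:2].astype('f4')))
reg=(u>225)&(u<295)&(v>60)&(v<235)&(c['depth']>0)
np.save('reg.npy',reg)
# bar: restrict to points within 14mm of tool x axis line through TCP
X=R.from_quat(o['tool_rot']).as_matrix()[:2,0];n=np.array([-X[1],X[0]])
t=(P[...,:2]-o['position'][:2])@n;s=(P[...,:2]-o['position'][:2])@X
w=np.where(s>.05,.0062,.0145)
eye(P,(abs(t)<w)&(s>.02)&(s<.09)&(c['depth']>0)&(Z<zb+.02),zb-.011)
cv2.imwrite(f'pics/{tag}.png',c['pixels'])
E
python3 rel.py w7 .102
```

```text
[0.51796177 0.16257034 0.27439949] 7.763864966653826 9.75 [ 0.53377291 -0.87609152 -3.37298767] 29.997797906398773
knuckle 457 x,z [-0.03043555  0.06153574] rms 0.0006493194267489177 y [0.00726011 0.01150636 0.01588218] world [0.59603181 0.1727747 ]
knuckle 485 x,z [-0.03027871  0.06157197] rms 0.001065054261726386 y [-0.01571663 -0.01118475 -0.00703952] world [0.59618727 0.17279545]
((0.6205891370773315, 0.17610600590705872), (0.026139579713344574, 0.05632207542657852), 7.942751884460449)
yaw 8.215367 eye s,z [0.02789337 0.10189267] 0.0009867717159783348 world [0.59313808 0.17287923] max s 0.03888171008458617
tilt -1.304577185840005 pitch -0.28953439741915016
shank pitch -0.1998071360377947 top z at mid 0.11494150558699258
```

View pics/w7.png

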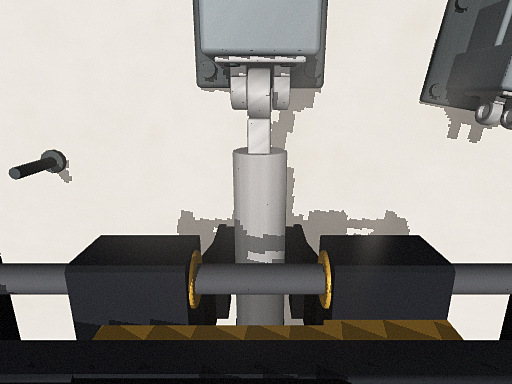

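In this view the eye at (260,92) sits centred over the gap between the knuckles at (240,92) and (281,92), about 3 mm short and 40 mm above. I'll go down, then in.

>>> {"fn": "step_arm", "kwargs": {"rows": [[0, -0.0004, -0.01, 0, 0, 0], [0, 0, -0.01, 0, 0, 0], [0, 0, -0.01, 0, 0, 0], [0, 0, -0.0103, 0, 0, 0], [0, 0, 0, 0, 0, 0], [0, 0, 0, 0, 0, 0]]}}

```text
time: 10.55
position: [0.5177, 0.162, 0.2336]
tool_rot: [0.998, 0.067, 0.0, -0.0]
ft_force: [-0.4, 0.1, -3.6]
grip_width: 0.0252
grip_force: 30.0
```

```bash
python3 rel.py w8 .0615
```

```text
[0.51771077 0.1620013  0.2335632 ] 7.735494538144221 10.55 [-0.39526612  0.09799074 -3.56033901] 29.99782830476761
knuckle 795 x,z [-0.03031807  0.06162225] rms 0.0012908346462747794 y [0.00702341 0.01106057 0.01586434] world [0.59614826 0.17279024]
knuckle 813 x,z [-0.03038545  0.0615979 ] rms 0.0011717246803488461 y [-0.01588723 -0.0110909  -0.00693388] world [0.59608147 0.17278133]
((0.6152316331863403, 0.17536093294620514), (0.015499704517424107, 0.05642363801598549), 7.501746654510498)
yaw 8.205162 eye s,z [0.02778264 0.06104154] 0.0010429837101934565 world [0.59270161 0.17226434] max s 0.038673393180665816
tilt -1.9624568211010673 pitch -0.8956332243315245
shank pitch -0.3816312588037955 top z at mid 0.07417959469257081
```

>>> {"fn": "step_arm", "kwargs": {"rows": [[0.0011, 0.0001, 0.0003, 0, 0, 0], [0.0011, 0.0001, 0.0002, 0, 0, 0], [0.0011, 0.0002, 0, 0, 0, 0], [0, 0, 0, 0, 0, 0], [0, 0, 0, 0, 0, 0], [0, 0, 0, 0, 0, 0]]}}

```text
time: 11.35
position: [0.5208, 0.1624, 0.2341]
tool_rot: [0.998, 0.067, -0.0, 0.0]
ft_force: [0.1, -0.6, -3.2]
grip_width: 0.0252
grip_force: 30.0
```

```bash
python3 rel.py w9 .0615
```

```text
[0.52082795 0.16239561 0.23411478] 7.740454055637108 11.35 [ 0.08874206 -0.56731049 -3.21740372] 29.997844398021698
knuckle 756 x,z [-0.03025349  0.06162686] rms 0.0013227175282299615 y [0.00704825 0.01102448 0.01569567] world [0.59621227 0.17279878]
knuckle 772 x,z [-0.03029264  0.06160942] rms 0.0010949555337596598 y [-0.01576558 -0.01100931 -0.00506234] world [0.59617346 0.1727936 ]
((0.6168909668922424, 0.175655797123909), (0.018560627475380898, 0.05616994947195053), 7.821692943572998)
yaw 8.2445545 eye s,z [0.02674983 0.06152115] 0.0020038435145554 world [0.59614017 0.17271435] max s 0.03865592790974919
tilt -1.4849164224338705 pitch -6.243802915919457
shank pitch 0.016302467214834904 top z at mid 0.074482865552111
```

View pics/w9.png

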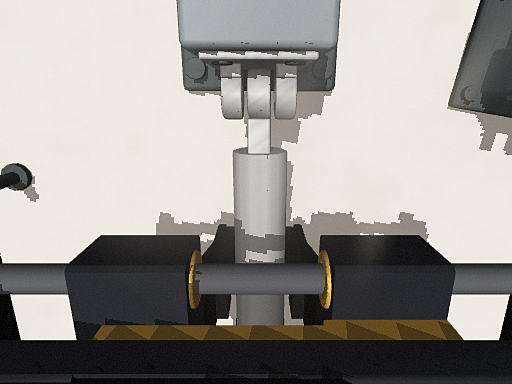

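The eye at (260,92) sits between the knuckles at (232,92) and (286,92), with their front edges in line. All offsets are under 1 mm and nothing is touching, so I'm handing in.

```bash
python3 -c "
from rig import hand_in
print(hand_in())"
```

```text
the job is handed in; nothing more can be done
None
```

I rolled the bar until its hole was level and picked it up. I handed it in still gripped between the middle jamb's knuckles, with the holes aligned to under 1 mm by the wrist camera; the verdict was not shown.

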